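# Get the stapler out from behind the desk things

## Task

The stapler is boxed in at the back of the plywood desk organiser. Stand the three things in front of it (stamp, bottle and tin) upright in the empty white cardboard box lid, then take the stapler out and lay it flat inside the grey plastic tray that has its length, and only then put the stamp, bottle and tin back upright in the organiser, each on the same felt pad it came from. Do not tip any of the three over.

Things in the scene. Friction and masses are not known exactly. Their poses are not given: they have to be found in the camera images.
- stamp_mid (a point): Dark wooden hand stamp, loose, upright, 96 mm tall: round foot 50 mm across, 22 mm high, tapering up to 40 mm, then an upright round handle 25 mm across up to the top. Point: on its axis half-way up, 48 mm above its underside; z is its up axis. Grip the handle 62 to 96 mm above the underside, clear of its neighbours and the stapler. 0.14 kg.
- bottle_mid (a point): White square ink bottle, blank label, loose, upright, 100 mm tall: body 48 x 48 mm, 58 mm high, then a narrow shoulder and a black round cap 27 mm across, 64 to 100 mm above the underside (grip it there). Point: on its axis half-way up, 50 mm above its underside; z up, x and y square to its sides. 0.17 kg.
- tin_mid (a point): Round metal clip tin, loose, upright, 92 mm tall: body 54 mm across, 50 mm high, lid rim 56 mm across up to 55 mm, then a black round knob 26 mm across up to 92 mm above the underside (grip it there; the lid is fast). Point: on its axis half-way up, 46 mm above its underside; z is its up axis. 0.18 kg.
- stapler_mid (a point): Black desk stapler, loose, on its base along the organiser's back: 130 mm long (its y), 36 mm wide (x), 48 mm high (z). Point: its centre, 24 mm above its underside. Grip across its upper arm, 34 mm wide, 24 to 48 mm above the underside. 0.22 kg. The three things stand 5 to 14 mm in front of it, too close for a finger; behind it 35 mm are free.
- organiser: Light plywood organiser, fixed: base 150 mm deep (x, +x is the back) by 222 mm wide (y), 8 mm thick; origin: centre of its underside. Walls 6 mm thick, 22 mm high at the back and rear of the sides, open front. Three felt pads, 58 mm square, flush, at x -41, y -74, 0, +74 mm: stamp, bottle, tin start on these, in any order. Eraser and sharpener lie in the back corners.
- box_lid: Empty shallow white cardboard box lid, open side up, fixed: outside 130 mm (its x) by 230 mm (y) by 14 mm high, walls 4 mm, floor 4 mm thick. Origin: centre of its underside. The side area: stamp, bottle and tin fit in it in a row along y, 70 mm apart.
- desk_tray: Shallow grey plastic desk tray, fixed: outside 68 mm (its x) by 158 mm (y), rim 8 mm high and 4 mm wide, floor 3 mm thick; inside 60 x 150 mm. The origin is the centre of its underside. The stapler goes in it, lengthwise along y, either way round.
Not all that is in view belongs to the job. Leave any yellow look-alike of the part that bears stapler_mid alone. Leave any purple look-alike of the part that bears bottle_mid alone.

How it is judged:
By the outcome, as a careful person would: the job done as asked, in the order asked, and still so for the second after the job is handed in, with the robot touching nothing.
It also fails if it takes over 141 s, if anything falls off the work surface, if the arm or the gripper's body presses on something with over 40 N, if the wrist force passes 120 N, or if a joint passes its speed limit or range.

## Robot

A 7-joint arm with a two-finger parallel gripper is mounted at the origin on the work surface. World frame = base frame: x ahead of the robot, y to its left, z up, the work surface at z = 0. Lengths are in m, angles in rad, forces in N, time in s.
With the tool pointing down it reaches from about 0.425 to 0.825 m from the base axis. Payload 3.6 kg.
Tool frame: the origin (TCP) lies on the centre line of the jaws, within the pads' length; the fingertips stand 19 mm ahead of it and the grasp point (between the pads) is the TCP (ctrl.tip_extent is the distance from the TCP to the fingertips, in m); z points along the fingers, y is the direction in which the jaws open and shut (so a half turn about z gives the same grasp; the last joint's range is limited). The gripper opens to 85 mm and grips with 20 to 120 N. Pads are 22 mm wide; open, the fingers measure 114 mm over their backs; the gripper's body (76 mm by 85 mm) begins 54 mm behind the grasp point. The pads swing forward as they close: fully open they stand 13 mm farther back than shut.
Start: joints at [-0.026, 0.615, -0.013, 1.423, 0.008, 1.103, -0.04], TCP at [0.65, 0, 0.25] pointing down, gripper open.
Joint ranges: [-3.12, 3.12], [-0.3, 2.06], [-1.34, 1.32], [0.26, 2.42], [-1.36, 4.5], [0.01, 1.98], [-2.84, 2.84]. Speed limits (rad/s): [2.79, 2.79, 3.14, 3.14, 3.14, 3.14, 3.14].

## Interface

Orientations are given as a unit quaternion [w, x, y, z].
In Python, from station import ctrl, claw, optics, telemetry gives the robot as it stands. Calls block until the motion is done:
- ctrl.move_ptp(position, orientation): joint-space move of the TCP to a pose.
- ctrl.move_l(position, v=0.15, ori=None, threshold=None): straight line of the TCP; ori=None keeps the orientation; v is the mean speed in m/s. With threshold (N) it stops when the force on the tool has changed by that much, and returns True; else False.
- ctrl.movej(angles): joint-space move.
- claw.command_gripper(opening, squeeze=None): finger opening in m; squeeze is the grip in N (None keeps the last); returns when the fingers have stopped.
- ctrl.pause(seconds).
- ctrl.ik(position, orientation): joint angles nearest the present ones, or None.
- optics.snapshot(name): name is "scene" or "side" or "wrist"; returns a dict with "img" (420x560x3 uint8, red, green, blue), "fx", "fy", "cx", "cy" (pixels), "world_from_camera" (4x4, takes a point from camera to world coordinates); the wrist camera has in their place "mount" (4x4, takes a point from camera to tool coordinates, whose origin is the TCP and whose axes are the flange's). Camera axes: x right, y down, z forward; pixel columns grow to the right and rows downward; lengths in m; the calibration is good to about 2 mm. The wrist camera is an equidistant fisheye: a pixel r from the principal point sees the ray r / f radians off the axis. A picture is of the moment at which its call begins: read the wrist's pose just before it. There is no depth.
A pose or a line that the arm cannot do raises ctrl.IKError and nothing moves.
- ctrl.finish_job(): hands the job in, once; it reports no verdict.
Readings, each from a call of its own:
- telemetry.current_t(): time.
- telemetry.current_joints(): joint angles.
- telemetry.current_qvel(): joint speeds.
- telemetry.current_tau(): joint torques, N m.
- telemetry.current_eef_pos(): TCP position.
- telemetry.current_orientation(): TCP orientation.
- telemetry.current_force(): force on the tool from outside, world axes, zero at the start.
- telemetry.current_ft_torque(): the same for the moment, N m.
- telemetry.current_opening(): finger opening in m.
Only numpy, scipy, OpenCV 4.12 (cv2) and the standard library are available. Lean on these libraries where they do the work, as an engineer would, in place of code of your own. Each camera call takes 0.05 s, during which the arm holds its last target.

## Working session

There is one attempt and no reset: what is moved stays moved. The work goes in short steps, each a Python script; the robot and the scene stay as the last script left them, time stands still between calls to the robot, and variables do not carry over. Pictures are saved under pics/ and viewed, and the job is handed in when it is done.

```bash
ls; mkdir -p pics; python3 - <<'E'
from station import ctrl, claw, optics, telemetry
import cv2, json
for n in ["scene","side","wrist"]:
    s=optics.snapshot(n); cv2.imwrite(f"pics/{n}0.png",s["img"][:,:,::-1])
    print(n,{k:(v if k!="img" else v.shape) for k,v in s.items()})
print(telemetry.current_t(),telemetry.current_orientation(),telemetry.current_eef_pos(),ctrl.tip_extent)
E
```

```text
pics
scene {'img': (420, 560, 3), 'fx': 528.1497315275367, 'fy': 528.1497315275367, 'cx': 273.3225709729483, 'cy': 212.2481906156687, 'world_from_camera': array([[ 0.85603837,  0.42512068, -0.29405904,  0.84414305],
       [ 0.51684643, -0.71301656,  0.47379021, -0.63280646],
       [-0.00825095, -0.55756596, -0.83009164,  1.16694411],
       [ 0.        ,  0.        ,  0.        ,  1.        ]])}
side {'img': (420, 560, 3), 'fx': 404.77181603175103, 'fy': 404.77181603175103, 'cx': 279.877322464989, 'cy': 207.54256909416424, 'world_from_camera': array([[ 0.92474855, -0.28060863,  0.25709708,  0.24310229],
       [-0.38038596, -0.70298551,  0.60093086, -0.51707078],
       [ 0.01210914, -0.65350606, -0.75682442,  0.71997442],
       [ 0.        ,  0.        ,  0.        ,  1.        ]])}
wrist {'img': (420, 560, 3), 'fx': 325.19226210127806, 'fy': 325.19226210127806, 'cx': 285.2463778579823, 'cy': 206.99838896733567, 'mount': array([[ 8.91491418e-04, -9.61065250e-01, -2.76320089e-01,
         7.04731741e-02],
       [ 9.99999591e-01,  8.98692767e-04,  1.00566938e-04,
        -1.96745997e-04],
       [ 1.51675476e-04, -2.76320065e-01,  9.61065658e-01,
        -1.24908836e-01],
       [ 0.00000000e+00,  0.00000000e+00,  0.00000000e+00,
         1.00000000e+00]])}
0.15 [-6.96882316e-04  7.07084553e-01  7.07128319e-01 -7.00468838e-04] [6.49462483e-01 2.53435069e-05 2.49396569e-01] 0.019
```

View pics/scene0.png

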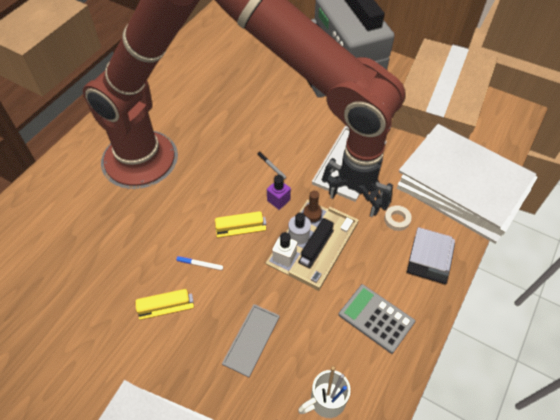

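View pics/side0.png

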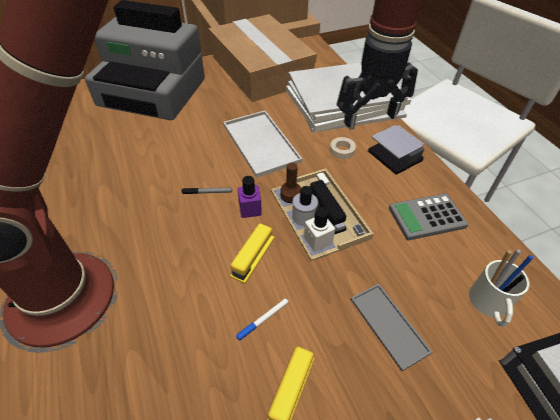

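View pics/wrist0.png

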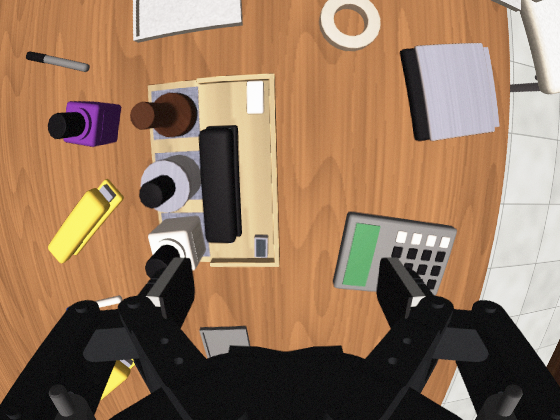

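```bash
cat > h.py <<'E'
import numpy as np, cv2
from scipy.spatial.transform import Rotation as R
def tool_T(pos,q):
    T=np.eye(4);T[:3,:3]=R.from_quat([q[1],q[2],q[3],q[0]]).as_matrix();T[:3,3]=pos;return T
def cam(s,T=None):
    return s["world_from_camera"] if "world_from_camera" in s else T@s["mount"]
def ray(s,uv,T=None):
    M=cam(s,T);u,v=uv
    x=(u-s["cx"])/s["fx"];y=(v-s["cy"])/s["fy"]
    if "mount" in s:
        r=np.hypot(x,y);k=np.sin(r)/r if r>1e-9 else 1
        d=np.array([x*k,y*k,np.cos(r)])
    else: d=np.array([x,y,1.])
    d=M[:3,:3]@d;return M[:3,3],d/np.linalg.norm(d)
def onz(s,uv,z,T=None):
    o,d=ray(s,uv,T);return o+d*(z-o[2])/d[2]
def tri(rs):
    A=np.zeros((3,3));b=np.zeros(3)
    for o,d in rs:
        P=np.eye(3)-np.outer(d,d);A+=P;b+=P@o
    p=np.linalg.solve(A,b);return p,[np.linalg.norm((np.eye(3)-np.outer(d,d))@(p-o)) for o,d in rs]
E
python3 - <<'E'
from station import ctrl, claw, optics, telemetry
import cv2, pickle
p,q=telemetry.current_eef_pos(),telemetry.current_orientation()
d={n:optics.snapshot(n) for n in ["scene","side","wrist"]}
d["p"]=p;d["q"]=q
pickle.dump(d,open("s0.pkl","wb"))
def crop(n,x0,y0,x1,y1,k):
    im=d[n]["img"][y0:y1,x0:x1,::-1]; im=cv2.resize(im,None,fx=k,fy=k,interpolation=cv2.INTER_CUBIC)
    cv2.imwrite(f"pics/c_{n}.png",im)
crop("scene",220,120,380,380,2)
crop("side",170,100,440,370,2)
crop("wrist",20,0,300,300,2)
E
```

```text
(no output)
```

View pics/c_wrist.png

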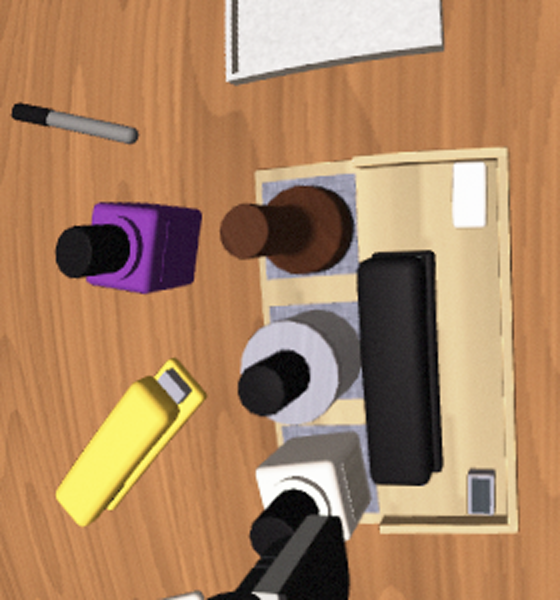

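View pics/c_side.png

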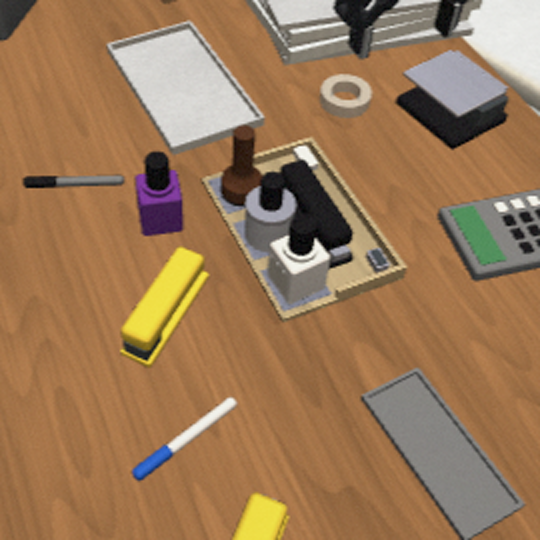

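View pics/c_scene.png

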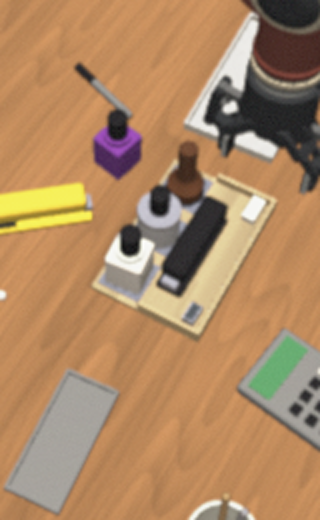

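```bash
python3 - <<'E'
import pickle,numpy as np
from h import *
np.set_printoptions(precision=4,suppress=True)
d=pickle.load(open("s0.pkl","rb"));T=tool_T(d["p"],d["q"])
S,C,W=d["side"],d["scene"],d["wrist"]
sd=lambda u,v:(u/2+170,v/2+100)
sc=lambda u,v:(u/2+220,v/2+120)
wr=lambda u,v:(u/2+20,v/2)
print("lid side rim"); 
L=[onz(S,sd(*p),.014) for p in[(108,46),(190,22),(263,118),(176,148)]]
for p in L: print(p)
print(np.mean(L,0))
print("tray side")
L=[onz(S,sd(*p),.008) for p in[(362,397),(419,370),(522,506),(467,538)]]
for p in L: print(p)
print(np.mean(L,0),[np.linalg.norm(L[i]-L[i-1]) for i in range(4)])
L=[onz(C,sc(*p),.008) for p in[(69,370),(118,392),(58,511),(6,487)]]
print("tray scene")
for p in L: print(p)
print(np.mean(L,0),[np.linalg.norm(L[i]-L[i-1]) for i in range(4)])
print("stamp",onz(W,wr(245,231),.104,T),onz(S,sd(245,133),.104),onz(C,sc(188,148),.104))
print("tin",onz(W,wr(262,388),.100,T),onz(S,sd(272,178),.1),onz(C,sc(159,191),.1))
print("bottle",onz(W,wr(275,535),.108,T),onz(S,sd(301,222),.108),onz(C,sc(129,232),.108))
print("org base front corners",onz(S,sd(204,180),.008),onz(S,sd(284,318),.008), onz(W,wr(257,172),.008,T))
print("back",onz(W,wr(507,149),.022,T),onz(W,wr(517,531),.022,T),onz(S,sd(310,140),.022),onz(S,sd(404,268),.022))
E
```

```text
lid side rim
[0.4565 0.3912 0.014 ]
[0.5836 0.4016 0.014 ]
[0.5974 0.1755 0.014 ]
[0.4743 0.1652 0.014 ]
[0.528  0.2834 0.014 ]
tray side
[ 0.5247 -0.22    0.008 ]
[ 0.5922 -0.2151  0.008 ]
[ 0.6048 -0.3683  0.008 ]
[ 0.5434 -0.3736  0.008 ]
[ 0.5663 -0.2942  0.008 ] [np.float64(0.15466411573659625), np.float64(0.06776330714352836), np.float64(0.15371398282565468), np.float64(0.061648586705887624)]
tray scene
[ 0.5319 -0.2204  0.008 ]
[ 0.5958 -0.2144  0.008 ]
[ 0.6104 -0.3673  0.008 ]
[ 0.5466 -0.3746  0.008 ]
[ 0.5712 -0.2941  0.008 ] [np.float64(0.15492102296506788), np.float64(0.06415977612967388), np.float64(0.1535870072553048), np.float64(0.06421128958569144)]
stamp [0.5239 0.076  0.104 ] [0.5237 0.0723 0.104 ] [0.5261 0.0722 0.104 ]
tin [0.5253 0.0039 0.1   ] [0.5246 0.0026 0.1   ] [0.5256 0.0005 0.1   ]
bottle [ 0.5256 -0.0671  0.108 ] [ 0.5225 -0.0695  0.108 ] [ 0.5262 -0.0724  0.108 ]
org base front corners [0.4886 0.107  0.008 ] [ 0.4933 -0.1085  0.008 ] [0.4882 0.1127 0.008 ]
back [0.6362 0.1157 0.022 ] [ 0.6408 -0.104   0.022 ] [0.631  0.1095 0.022 ] [ 0.6366 -0.1068  0.022 ]
```

```bash
python3 - <<'E'
from station import ctrl, claw, optics, telemetry
import cv2, pickle
q=[0,.70710678,.70710678,0]
t=telemetry.current_t()
ctrl.move_ptp([.545,-.085,.27],q)
print(telemetry.current_t()-t)
p,qq=telemetry.current_eef_pos(),telemetry.current_orientation()
s=optics.snapshot("wrist");pickle.dump((p,qq,s),open("w1.pkl","wb"))
print(p,qq)
cv2.imwrite("pics/w1.png",cv2.resize(s["img"][0:300,60:460,::-1],None,fx=2,fy=2,interpolation=cv2.INTER_CUBIC))
E
```

```text
0.6083000000000001
[ 0.54500535 -0.08513328  0.27058115] [3.76649865e-04 7.07366424e-01 7.06846650e-01 6.43662929e-04]
```

View pics/w1.png

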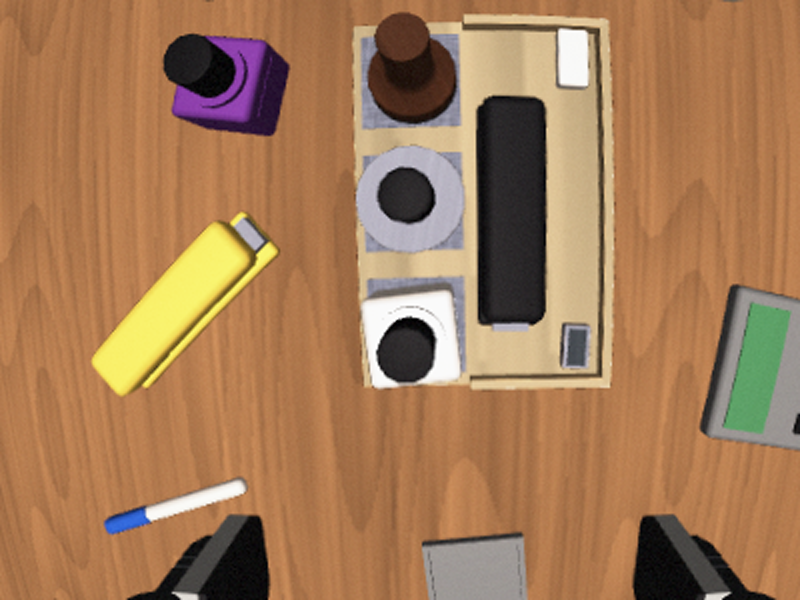

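```bash
python3 - <<'E'
import pickle,numpy as np
from h import *
np.set_printoptions(precision=4,suppress=True)
p,q,s=pickle.load(open("w1.pkl","rb"));T=tool_T(p,q)
f=lambda u,v:(u/2+60-.25,v/2-.25)
hsv=cv2.cvtColor(s["img"],cv2.COLOR_RGB2HSV);dark=(hsv[:,:,2]<60).astype(np.uint8)
n,l,st,c=cv2.connectedComponentsWithStats(dark)
for i in range(1,n):
    if 300<st[i,4]<20000: print(st[i],c[i])
print("stamp",onz(s,f(404,37),.104,T))
print("tin",onz(s,f(407,194),.100,T)); print("bottle",onz(s,f(405,350),.108,T))
print("tin lid",onz(s,f(411,198),.063,T)); print("bottle body top corners");
B=[onz(s,f(*x),.066,T) for x in[(363,302),(449,288),(461,380),(373,388)]];print(np.array(B),np.mean(B,0))
print("base",*[onz(s,f(*x),z,T) for x,z in[((355,27),.008),((365,387),.008),((608,18),.022),((611,388),.022)]])
P=[(362,36),(461,35),(461,128),(363,128)];print("stamp pad",np.array([onz(s,f(*x),.008,T) for x in P]))
P=[(464,153),(464,249),(369,249)];print("tin pad",np.array([onz(s,f(*x),.008,T) for x in P]))
P=[(367,279),(465,278),(467,385),];print("bot pad",np.array([onz(s,f(*x),.008,T) for x in P]))
print("stapler")
for x in[(479,99),(545,99),(545,324),(479,322)]: print(onz(s,f(*x),.056,T))
print("tray top corners",onz(s,f(424,541),.008,T),onz(s,f(523,535),.008,T))
E
```

```text
[ 463    3   70   79 1784] [483.4731  44.8812]
[142  17  36  32 813] [159.0664  32.5092]
[249  20  29  27 432] [264.713   35.5764]
[152  23  52  45 592] [189.7382  49.8868]
[ 298   48   35  114 3784] [315.3047 104.4527]
[249  84  28  28 611] [262.6612  97.3257]
[249 159  28  32 730] [263.0027 174.7274]
stamp [0.5242 0.076  0.104 ]
tin [0.5254 0.003  0.1   ]
bottle [ 0.5244 -0.0671  0.108 ]
tin lid [0.525  0.0032 0.063 ]
bottle body top corners
[[ 0.5002 -0.0496  0.066 ]
 [ 0.5441 -0.0428  0.066 ]
 [ 0.5503 -0.0907  0.066 ]
 [ 0.5043 -0.0949  0.066 ]] [ 0.5247 -0.0695  0.066 ]
base [0.4881 0.1138 0.008 ] [ 0.4922 -0.1083  0.008 ] [0.6365 0.118  0.022 ] [ 0.6417 -0.1053  0.022 ]
stamp pad [[0.4924 0.1076 0.008 ]
 [0.5511 0.1069 0.008 ]
 [0.551  0.0482 0.008 ]
 [0.4935 0.0492 0.008 ]]
tin pad [[ 0.5528  0.033   0.008 ]
 [ 0.5529 -0.0244  0.008 ]
 [ 0.4966 -0.0239  0.008 ]]
bot pad [[ 0.4951 -0.0419  0.008 ]
 [ 0.5535 -0.0418  0.008 ]
 [ 0.555  -0.1072  0.008 ]]
stapler
[0.5595 0.0562 0.056 ]
[0.5936 0.0572 0.056 ]
[ 0.5949 -0.0624  0.056 ]
[ 0.5599 -0.0616  0.056 ]
tray top corners [ 0.5272 -0.2136  0.008 ] [ 0.5932 -0.2094  0.008 ]
```

```bash
python3 - <<'E'
from station import ctrl, claw, optics, telemetry
import cv2, pickle
q=[0,.70710678,.70710678,0]
ims=[]
for i,pp in enumerate([[.55,-.30,.27],[.53,.20,.27]]):
    ctrl.move_ptp(pp,q)
    p,qq=telemetry.current_eef_pos(),telemetry.current_orientation()
    s=optics.snapshot("wrist");pickle.dump((p,qq,s),open(f"w{i+2}.pkl","wb"))
    cv2.imwrite(f"pics/w{i+2}.png",s["img"][:,:,::-1])
print(telemetry.current_t())
E
```

```text
3.7417
```

View pics/w2.png

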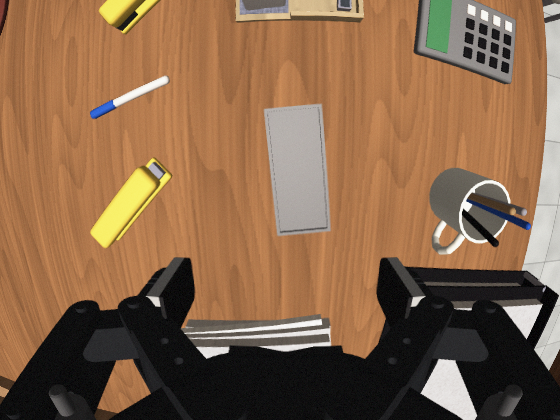

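View pics/w3.png

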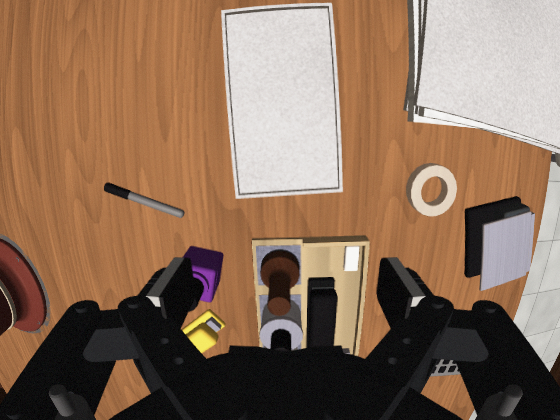

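```bash
python3 - <<'E'
import pickle
from h import *
np.set_printoptions(precision=4,suppress=True)
for k,P,z in[(2,[(264,108),(321,104),(330,231),(277,235)],.008),(3,[(221,10),(332,4),(343,191),(236,198)],.014)]:
    p,q,s=pickle.load(open(f"w{k}.pkl","rb"));T=tool_T(p,q)
    L=np.array([onz(s,x,z,T) for x in P]);print(L,L.mean(0),[np.linalg.norm(L[i]-L[i-1]) for i in range(4)])
    for i,j in((0,3),(1,2)): d=L[i]-L[j];print(np.degrees(np.arctan2(-d[0],d[1])))
E
```

```text
[[ 0.526  -0.2162  0.008 ]
 [ 0.5928 -0.2108  0.008 ]
 [ 0.6086 -0.3683  0.008 ]
 [ 0.5411 -0.3738  0.008 ]] [ 0.5671 -0.2922  0.008 ] [np.float64(0.15835301670641913), np.float64(0.06711269902380831), np.float64(0.1582728226398233), np.float64(0.06766212495866482)]
5.500369725408113
5.699723164896418
[[0.4554 0.4004 0.014 ]
 [0.5859 0.4066 0.014 ]
 [0.6008 0.1791 0.014 ]
 [0.4706 0.1705 0.014 ]] [0.5282 0.2892 0.014 ] [np.float64(0.23042050517290197), np.float64(0.13059741330073554), np.float64(0.2280579184909051), np.float64(0.13052690851581863)]
3.771476736696713
3.759208232786194
```

```bash
cat > m.py <<'E'
from station import ctrl, claw, optics, telemetry
import numpy as np, cv2, pickle
from h import *
def ori(deg):
    r=R.from_euler('z',deg,degrees=True)*R.from_quat([.70710678,.70710678,0,0])
    x,y,z,w=r.as_quat();return [w,x,y,z]
def pick(x,y,z,yaw,op=.05,sq=40,zt=.25):
    ctrl.move_ptp([x,y,zt],ori(yaw)); claw.command_gripper(op)
    ctrl.move_l([x,y,z+.03],v=.2)
    hit=ctrl.move_l([x,y,z],v=.06,threshold=8)
    if hit: print("HIT going down",telemetry.current_eef_pos(),telemetry.current_force())
    claw.command_gripper(.0,squeeze=sq)
    print("grip",telemetry.current_opening(),telemetry.current_eef_pos())
    ctrl.move_l([x,y,z+.02],v=.08); ctrl.move_l([x,y,zt],v=.2)
    print("lifted",telemetry.current_opening(),telemetry.current_force())
def place(x,y,z,yaw,op,zt=.25):
    ctrl.move_ptp([x,y,zt],ori(yaw))
    ctrl.move_l([x,y,z+.03],v=.2); ctrl.move_l([x,y,z+.006],v=.06); ctrl.pause(.2)
    hit=ctrl.move_l([x,y,z-.003],v=.02,threshold=3)
    p=telemetry.current_eef_pos();print("place hit",hit,p,"dz",p[2]-z,telemetry.current_force())
    claw.command_gripper(op); ctrl.pause(.15)
    print("open",telemetry.current_opening())
    ctrl.move_l([x,y,z+.04],v=.08); ctrl.move_l([x,y,zt],v=.25)
    print("t",telemetry.current_t())
def pic(n,name,box=None,k=1):
    p,q=telemetry.current_eef_pos(),telemetry.current_orientation()
    s=optics.snapshot(n);pickle.dump((p,q,s),open(f"{name}.pkl","wb"))
    im=s["img"][:,:,::-1]
    if box: im=im[box[1]:box[3],box[0]:box[2]]
    cv2.imwrite(f"pics/{name}.png",cv2.resize(im,None,fx=k,fy=k,interpolation=cv2.INTER_CUBIC))
E
python3 - <<'E'
from m import *
pick(.5243,.0748,.090,1)
pic("side","a1",(120,50,400,300),2)
place(.523,.355,.0865,3.8,.045)
pic("side","a2",(120,50,400,300),2)
E
```

```text
grip 0.02379838317145512 [0.52419924 0.07483783 0.09032798]
lifted 0.02382995214277021 [-0.02329216 -0.47547351 -1.44756586]
place hit True [0.52308877 0.35513295 0.08634689] dz -0.00015311250791129327 [ 0.31586129 -0.15135973  4.08499603]
open 0.0449763045196809
t 12.6833
```

View pics/a2.png

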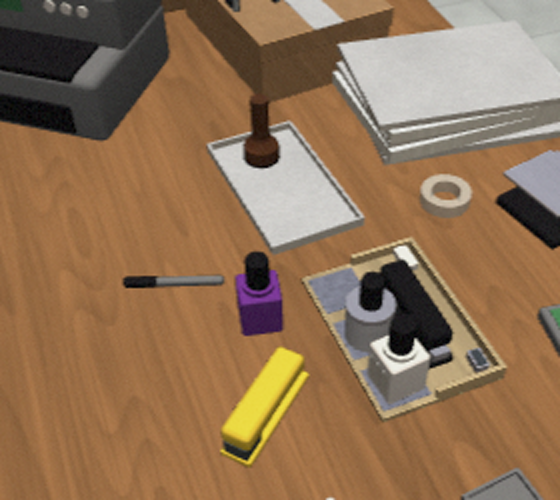

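Stamp stands upright in the lid's far end (crop pixel ~(262,130)), and the other two are undisturbed. Next come the tin and bottle.

```bash
python3 - <<'E'
from m import *
pick(.5252,.0022,.086,1)
place(.5275,.286,.082,3.8,.045)
pick(.5248,-.0695,.093,1)
place(.532,.216,.089,3.8,.045)
pic("side","a3",(120,50,400,300),2)
ctrl.move_ptp([.55,-.085,.27],ori(0))
pic("wrist","a4",(60,0,460,300),2)
E
```

```text
grip 0.02476781426792788 [0.52534984 0.00219296 0.08632509]
lifted 0.025009109421440148 [-0.28499575  0.24928205 -1.76918294]
place hit True [0.52731351 0.28607295 0.08206506] dz 6.505523577887695e-05 [0.0800876  0.10621432 4.4425662 ]
open 0.044926239027113214
t 22.2083
grip 0.0261906802410392 [ 0.52501428 -0.06952152  0.0934011 ]
lifted 0.025523338365110844 [ 0.02709475  0.32200075 -3.06468302]
place hit True [0.53224248 0.21612705 0.08940278] dz 0.0004027802123229146 [-0.9024842  -0.2573542   4.10676654]
open 0.04511935036379085
t 31.5583
```

View pics/a3.png

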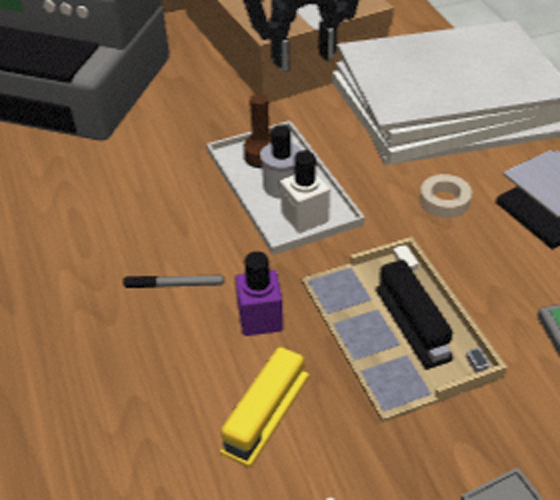

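View pics/a4.png

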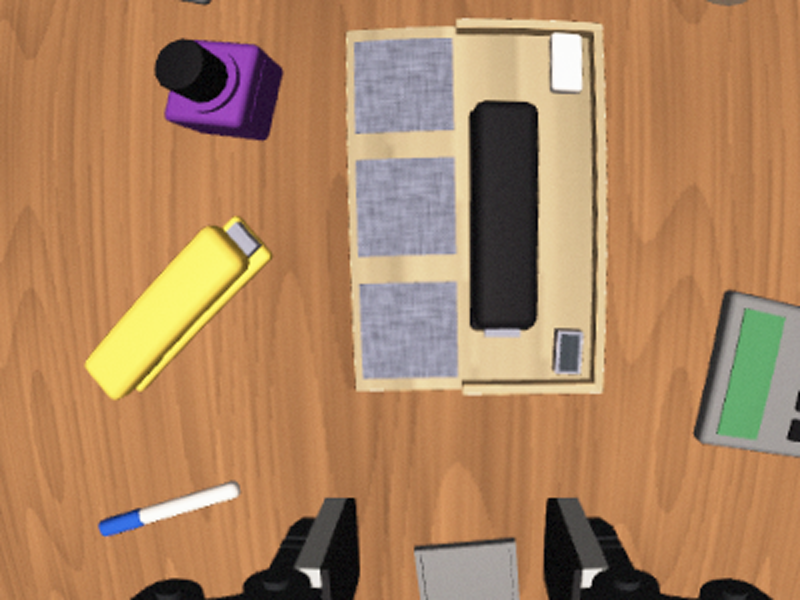

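```bash
python3 - <<'E'
import pickle
from h import *
np.set_printoptions(precision=4,suppress=True)
p,q,s=pickle.load(open("a4.pkl","rb"));T=tool_T(p,q)
f=lambda u,v:(u/2+60-.25,v/2-.25)
g=lambda P,z:np.array([onz(s,f(*x),z,T) for x in P])
for n,P in dict(stamp=[(354,39),(453,38),(454,131),(355,133)],tin=[(356,159),(455,157),(456,254),(358,256)],bottle=[(360,283),(457,281),(459,377),(362,379)]).items():
    L=g(P,.008);print(n,L.mean(0),np.ptp(L,0))
L=g([(470,112),(538,112),(538,318),(470,318)],.056);print("st",L,L.mean(0))
print(g([(504,101),(504,328)],.056),g([(502,336)],.02))
# dark mask axis
m=(cv2.cvtColor(s["img"],cv2.COLOR_RGB2HSV)[:,:,2]<60).astype(np.uint8)
n,l,st,c=cv2.connectedComponentsWithStats(m)
i=max((i for i in range(1,n) if 290<c[i][0]<330 and 90<c[i][1]<120),key=lambda i:st[i,4])
cn=cv2.findContours((l==i).astype(np.uint8),0,1)[0][0];print(cv2.minAreaRect(cn))
E
```

```text
stamp [0.5215 0.0785 0.008 ] [0.0595 0.0595 0.    ]
tin [0.5231 0.0042 0.008 ] [0.059  0.0587 0.    ]
bottle [ 0.5247 -0.0703  0.008 ] [0.0594 0.0598 0.    ]
st [[ 0.5591  0.0518  0.056 ]
 [ 0.5941  0.0528  0.056 ]
 [ 0.5956 -0.056   0.056 ]
 [ 0.5597 -0.0565  0.056 ]] [ 0.5771 -0.002   0.056 ]
[[ 0.5765  0.0581  0.056 ]
 [ 0.5777 -0.0616  0.056 ]] [[ 0.5796 -0.0716  0.02  ]]
((311.4999694824219, 107.49999237060547), (112.99998474121094, 32.99999237060547), 90.0)
```

```bash
python3 - <<'E'
from m import *
pick(.577,-.006,.053,.6,op=.056,sq=60)
place(.5675,-.293,.048,5.6,.05)
pic("side","a5",(250,150,530,400),2)
ctrl.move_ptp([.55,-.33,.27],ori(0))
pic("wrist","a6",(160,0,440,300),2)
E
```

```text
grip 0.033014750680817787 [ 0.57757493 -0.00600843  0.05365262]
lifted 0.03281498540729188 [-0.03517476  0.09268187 -2.0881358 ]
place hit True [ 0.56790657 -0.29320936  0.04868912] dz 0.0006891215224470518 [-2.09595335e-03 -1.69635281e-01  4.43960240e+00]
open 0.050041369408045086
t 42.05
```

View pics/a5.png

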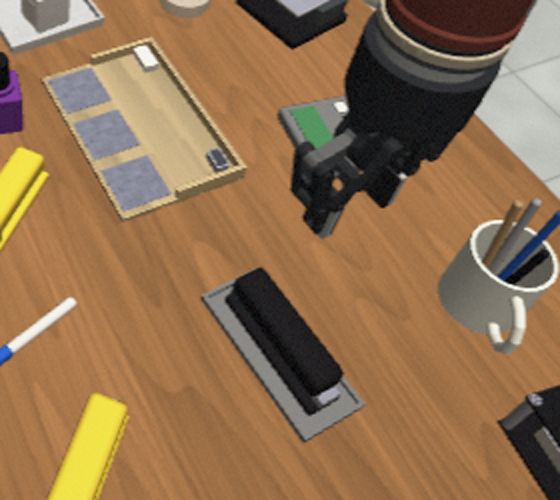

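View pics/a6.png

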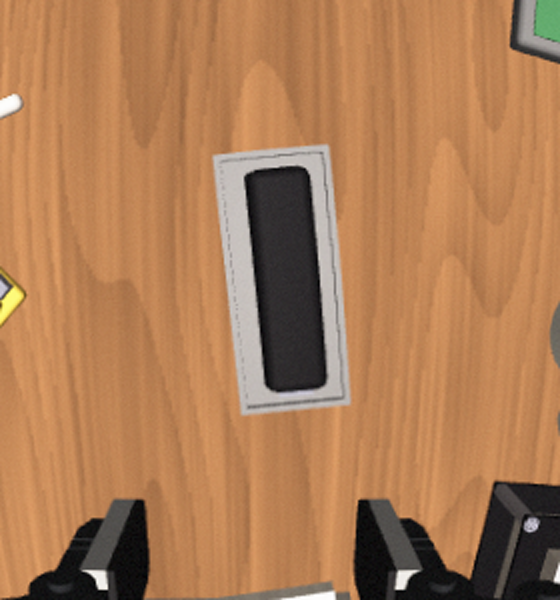

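Three pads are empty, and the stapler lies flat inside the tray rim (tray at crop (215–350,145–413), stapler at (245–327,167–392)). I'm returning the three things to their pads.

```bash
python3 - <<'E'
from m import *
pick(.532,.216,.0892,3.8)
place(.525,-.071,.0932,-1,.045)
pick(.5275,.286,.0820,3.8)
place(.5237,.003,.0862,1,.045)
pick(.523,.355,.0863,3.8)
place(.5223,.0763,.0903,1,.045)
ctrl.move_ptp([.545,-.085,.27],ori(0))
pic("wrist","a7",(60,0,460,300),2)
pic("side","a8",(120,50,400,300),2)
E
```

```text
grip 0.026074370237825058 [0.53219138 0.21615656 0.08963131]
lifted 0.026032243435789616 [ 0.42840765 -1.00779621 -2.44195152]
place hit True [ 0.52524735 -0.07105687  0.09360724] dz 0.00040723857388008655 [-0.22057549  0.37327839  4.04134297]
open 0.045176471828035025
t 52.4333
grip 0.024423884241658384 [0.52768351 0.28617829 0.08248109]
lifted 0.024926153639087203 [-1.2040708   0.38929717 -3.12103573]
place hit True [0.52391354 0.00299955 0.08638913] dz 0.00018913145526833208 [-1.09163397 -0.22135252  3.8426236 ]
open 0.045049279139012154
t 61.9333
grip 0.023779344397040086 [0.52298934 0.35524041 0.08678895]
lifted 0.023729510530024065 [ 0.37064172 -0.45079652 -2.3865006 ]
place hit True [0.52252326 0.07633819 0.09068731] dz 0.0003873143222353076 [-0.60404425 -0.20394586  3.88083259]
open 0.04484043197085299
t 71.3333
```

View pics/a7.png

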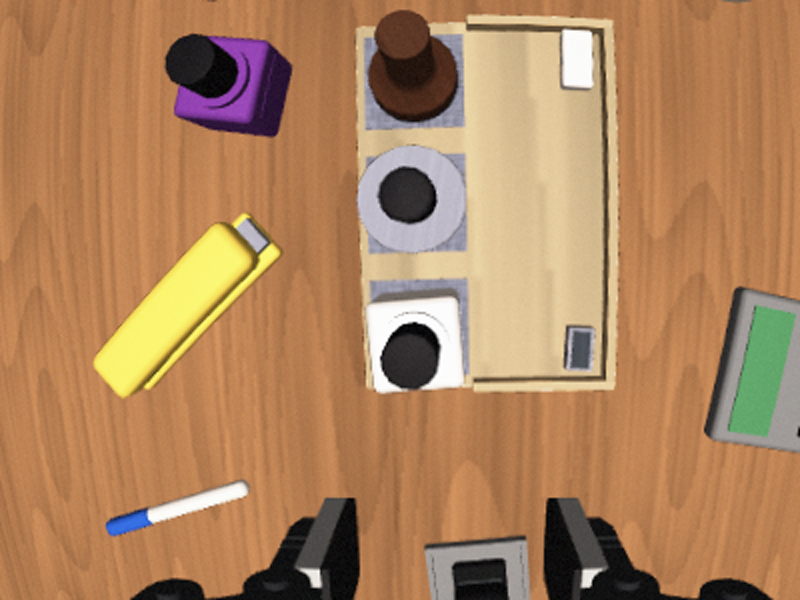

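View pics/a8.png

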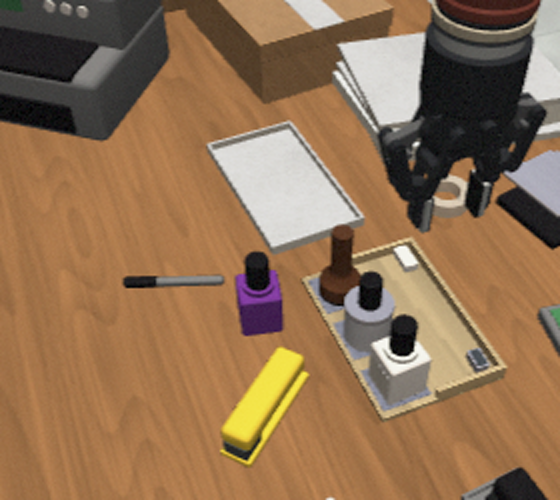

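```bash
python3 - <<'E'
import pickle
from h import *
np.set_printoptions(precision=4,suppress=True)
p,q,s=pickle.load(open("a7.pkl","rb"));T=tool_T(p,q)
f=lambda u,v:(u/2+60-.25,v/2-.25)
g=lambda P,z:np.array([onz(s,f(*x),z,T) for x in P])
b=g([(357,28),(368,391),(611,20),(614,389)],.008)[:2];c=b.mean(0);a=np.arctan2(b[1,0]-b[0,0],b[0,1]-b[1,1])
print(b,np.degrees(a))
Ra=np.array([[np.cos(a),-np.sin(a)],[np.sin(a),np.cos(a)]])
o=c[:2]+Ra@[.075,0]
loc=lambda x:Ra.T@(np.array(x[:2])-o)
B=g([(366,304),(460,296),(464,387),(372,392)],.066)
for n,x in dict(stamp=g([(403,35)],.104)[0],stampfoot=g([(412,75)],.012)[0],tin=g([(408,195)],.1)[0],tinlid=g([(412,198)],.063)[0],bottle=g([(411,356)],.108)[0],body=B.mean(0)).items(): print(n,loc(x))
E
```

```text
[[ 0.4874  0.1135  0.008 ]
 [ 0.4923 -0.1094  0.008 ]] 1.2540396463114938
stamp [-0.041   0.0745]
stampfoot [-0.0426  0.0782]
tin [-0.0405  0.0005]
tinlid [-0.041   0.0012]
bottle [-0.0407 -0.0714]
body [-0.0413 -0.0737]
```

```bash
python3 - <<'E'
from station import ctrl, telemetry
ctrl.finish_job(); print(telemetry.current_t())
E
```

```text
the job is handed in; nothing more can be done
the job is handed in; nothing more can be done
```

The job is done and handed in at about 72 s of robot time, within the 141 s limit. The stamp, tin and bottle went upright into the box lid. The stapler then went flat into the grey tray, and after that each of the three went back onto its own felt pad.

- **Stamp, tin and bottle:** in the last wrist and side pictures all three stand upright. The stamp's handle, the tin and the bottle's body measure within about 1.5 mm of their pad centres. Two rougher readings differ: the bottle's cap is about 2.6 mm off and the stamp's foot, picked by eye, about 4 mm off. I turned the bottle back about 2° on return so it sits squarer.
- **Stapler:** it lies flat inside the tray rim, and the gripper felt it touch down at the height expected for the tray floor.
- **Cameras:** the wrist and fixed cameras disagreed by 2–4 mm in y on the three things, and by about 6 mm on the lid. I used values in between for picking and for the lid. For the return I corrected each position relative to the pads in the wrist view.
- **Contacts and decoys:** no unexpected contact was reported during any descent. I never moved the yellow staplers or the purple bottle.

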